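# Pack the ball-joint press cups away, nested in their tray

### The job

One receiver cup of the ball-joint press has been left lying on its side: stand it upright on the bench and let go, so that it can be taken afresh by the rim. Nest the whole set, mouths up, every cup fully home inside the next larger one, with the largest left standing in its pocket of the black tray. Lower the cups in, do not drop them, and leave everything else on the bench where it lies.

Things in the scene. Friction and masses are not known exactly. Their poses are not given: they have to be found in the camera images.
- cup_a: largest steel receiver cup, a plain turned cylinder open at the top: outside diameter 83 mm, bore 71 mm, length 62 mm, floor 14 mm thick, foot bevelled by 3.5 mm (a dark screw hole 18 mm wide is marked in the middle of the floor). 0.95 kg or so. Stands mouth up in the tray's pocket. Origin: centre of its underside; z runs from base to mouth
- cup_b: second cup, same form: outside diameter 65 mm, bore 58 mm, length 62 mm, floor 14 mm, about 0.6 kg. Stands mouth up on the bench. Origin: centre of its underside; z runs from base to mouth. All cups are equally long and have equally thick floors, so each nested cup stands 14 mm proud of the one that holds it
- cup_c: third cup, same form: outside diameter 52 mm, bore 45 mm, length 62 mm, floor 14 mm, about 0.42 kg. Starts lying on its side on the bench, on one of 16 narrow flats so it does not roll of itself. Origin: centre of its base (the closed end), on the cup's axis; its x axis (not z) runs from base to mouth, so x is level at the start and must point up at the end
- cup_d: smallest cup, same form: outside diameter 39 mm, bore 30 mm, length 62 mm, floor 14 mm, about 0.28 kg. Stands mouth up on the bench. Origin: centre of its underside; z runs from base to mouth
- tray: black moulded drawer tray of the press set, fixed to the bench: 170 mm (its x) by 250 mm (its y), walls 26 mm high and 4 mm thick, floor 4 mm thick. Origin: centre of its underside. Its pocket for the largest cup is a rectangle of about 94 by 106 mm, centred 33 mm to -x and 68 mm to +y of the origin; low dividers part it from the channel of the forcing screw and from some flat steel discs
- screw: bystander: steel forcing screw, 143 mm long, 24 mm thick, lying loose in the tray's channel along the tray's x. Origin: underside of its middle
- caliper: bystander: red brake caliper, 100 mm (its x, from -54 to +46) by 150 mm (its y) by 73 mm high, 2.6 kg. Origin: centre of its underside
- spray_can: bystander: upright spray can, 66 mm diameter, 190 mm high. Origin: centre of its underside
- carton: bystander: small red repair-kit carton, 80 mm (its x) by 60 mm (its y) by 70 mm high. Origin: centre of its underside
- wrench: bystander: wrench 170 mm long lying flat along its x beside the tipped cup, 38 mm wide at the most, 8 mm high. Origin: under the middle of its length
- driver: bystander: screwdriver 170 mm long lying along its x near the tipped cup, handle (its -x half) 26 mm thick. Origin: under the middle of its length
- pliers: bystander: pliers, 200 mm (its x) by 57 mm (its y) by 15 mm high, lying on the far left. Origin: on the bench, under their middle
Things that resemble listed ones, but are neither listed nor needed, are in the scene too. Leave any orange or purple look-alike of the cup_d alone.

How it is judged:
By the outcome, as a careful person would: the job done as asked, in the order asked, and still so for the second after the job is handed in, with the robot touching nothing.
It also fails if it takes over 72 s, if anything falls off the work surface, if the arm or the gripper's body presses on something with over 40 N, if the wrist force passes 120 N, or if a joint passes its speed limit or range.

### The arm

A 6-joint arm with a two-finger parallel gripper is mounted at the origin on the work surface. World frame = base frame: x ahead of the robot, y to its left, z up, the work surface at z = 0. Lengths are in m, angles in degrees, forces in N, time in s.
With the tool pointing down it reaches from about 0.4 to 0.825 m from the base axis. Payload 7 kg.
Tool frame: the origin (TCP) lies midway between the tips of the shut fingers; the grasp point (between the pads) lies 19 mm behind it (ctrl.hold_point_z is the distance from the TCP to the grasp point, in m); z points along the fingers, y is the line along which they close (so a half turn about z gives the same grasp; the last joint's range is limited). The gripper opens to 88 mm and grips with 3 to 60 N. Pads are 19 mm wide; open, the fingers measure 130 mm over their backs; the gripper's body (78 mm by 193 mm) begins 47 mm behind the grasp point.
Start: joints at [-52.019, 20.546, 0.682, 0, -70.136, -16.507], TCP at [0.247, -0.628, 0.227] pointing down, gripper open.
Joint ranges: [-176.03, 176.03], [-82.01, 121.73], [-58.28, 71.71], [-173.87, 95.51], [-174.79, -0.11], [-173.66, 173.66]. Speed limits (degrees/s): [136.94, 136.94, 172.46, 180, 180, 180].

### API

Orientations are given as [roll, pitch, yaw] about the fixed x, y, z axes, in that order (R = Rz(yaw) Ry(pitch) Rx(roll)).
In Python, from plant import ctrl gives the robot as it stands.
- The arm moves only by the tool apply_moves, never from a script. Its argument "deltas" is a list of rows, each an object with "fingers": the finger opening in mm, from 0 to 87.6; "delta_pos": the shift along the tool's x, y, z in mm, a list of three; "angular": the turn, a rotation vector about the tool's x, y, z in degrees, a list of three. A call has 1 to 10 rows; each row is the pose to reach, as a shift and turn from the pose commanded when the call began, along the tool's axes at that moment; what a row does not reach only later rows make up. A row lasts 1/10 s, in which the tool goes at most 50 mm and 8.59 degrees, less where a joint would pass 70% of its speed; a pose out of reach is approached as far as the arm can. A call with a gripper value outside its range is refused whole. The fingers move at their own pace and stop on an object; the grip force is fixed at half the most. Time passes only in rows, so rows that repeat a pose let the fingers close. It gives the time, the measured TCP pose, the force, the opening and the grip force at its end, in the units of the state.
- ctrl.get_obs(): the state, without advancing time (a new reading comes with each control period).
- ctrl.snapshot(name): name is "scene" or "top"; returns the picture (400x640x3 uint8, red, green, blue); there is no depth.
- ctrl.camera_params(name): a dict with "fx", "fy", "cx", "cy" (pixels), "dist_coeffs" ([k1, k2, p1, p2, k3] as OpenCV has them; the pictures are not rectified), "cam_to_world" (4x4, takes a point from camera to world coordinates). Camera axes: x right, y up, looking along -z (the intrinsics and any distortion apply to the point x, -y, -z); pixel columns grow to the right and rows downward; lengths in m; the calibration is good to about 2 mm. A picture is of the moment at which its call begins. camera_params takes no time and is no camera call.
- ctrl.close_job(): hands the job in; it is judged then, once.
The state is a dict: "clock": time; "joint_pos": joint angles; "qvel": joint speeds; "tau": joint torques, N m; "tool_pos": TCP position; "orientation": TCP orientation; "force": force on the tool from outside, world axes, zero at the start; "moment": the same for the moment, N m; "opening": finger opening in m; "gripper_force": force on a finger pad.
Only numpy, scipy, OpenCV 4.12 (cv2) and the standard library are available. Lean on these libraries where they do the work, as an engineer would, in place of code of your own. Each camera call takes 0.05 s, during which the arm holds its last target. There are 200 camera calls.

## Working session

There is one attempt and no reset: what is moved stays moved. The work goes in short steps, Python scripts to look and compute and a tool call to move; the robot and the scene stay as the last step left them, time stands still between calls to the robot, and variables do not carry over. Pictures are saved under pics/ and viewed, at most 10 in all, crops included, and the job is handed in when it is done.

Besides the shell and the picture viewer there is one more tool, called as name(argument=value, ...), one argument or row to a line, values as JSON. apply_moves: Moves the arm, as the interface text tells. Its arguments: {"type":"object","properties":{"deltas":{"type":"array"}},"required":["deltas"]}

```bash
ls; mkdir -p pics
python3 - <<'E'
from plant import ctrl
import cv2, numpy as np
for n in ("top","scene"):
    im=ctrl.snapshot(n); cv2.imwrite(f"pics/{n}0.png",im[:,:,::-1])
    p=ctrl.camera_params(n); print(n,{k:(np.round(v,4).tolist()) for k,v in p.items()})
print(ctrl.get_obs(), ctrl.hold_point_z)
E
```

```text
pics
top {'fx': 364.3576, 'fy': 364.3576, 'cx': 319.2257, 'cy': 202.5454, 'dist_coeffs': [-0.0268, 0.0, 0.0, 0.0, 0.0], 'cam_to_world': [[0.0117, 0.9929, -0.1184, 0.4395], [-0.9992, 0.0072, -0.0382, 0.0045], [-0.0371, 0.1187, 0.9922, 0.8472], [0.0, 0.0, 0.0, 1.0]]}
scene {'fx': 385.2685, 'fy': 385.2685, 'cx': 317.1025, 'cy': 205.5955, 'dist_coeffs': [-0.0588, 0.0, 0.0, 0.0, 0.0], 'cam_to_world': [[-0.7613, -0.3919, 0.5165, 0.9663], [0.6484, -0.4522, 0.6125, 0.5432], [-0.0065, 0.8012, 0.5984, 0.5806], [0.0, 0.0, 0.0, 1.0]]}
{'clock': 0.1, 'joint_pos': array([-5.20172030e+01,  2.05860380e+01,  6.39658162e-01, -1.52242340e-02,
       -7.01358078e+01, -1.65075851e+01]), 'qvel': array([ 0.02867056, -0.04472065,  0.14284905,  0.08507441, -0.02612312,
       -0.07980525]), 'tau': array([-2.15416549e-03, -5.84163165e+01,  2.93753135e+01,  7.01555416e+00,
        1.01792993e-02, -6.19488196e-05]), 'tool_pos': array([ 0.24693119, -0.62775429,  0.2257437 ]), 'orientation': array([ 1.79917133e+02, -9.63203972e-03, -1.58529965e+02]), 'force': array([-0.18879235, -0.08606855, -0.76837282]), 'moment': array([-0.01697183, -0.00465373,  0.01011139]), 'gripper_force': 0.0, 'opening': 0.08763207049051165} 0.0188
```

View pics/top0.png

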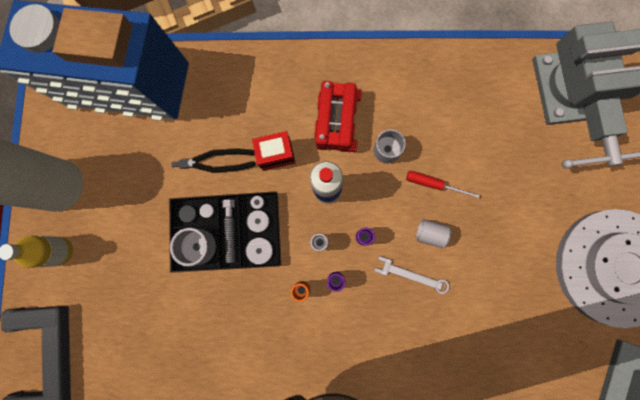

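View pics/scene0.png

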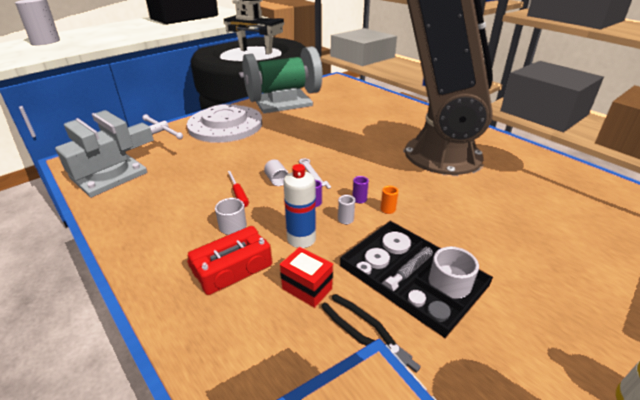

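The top view shows cup_a in the tray at about (192,247), cup_b at (390,146), cup_d at (319,242) and cup_c lying at (433,233). The wrench is below cup_c and the driver above it. Next I'll zoom in and fit the outlines.

```bash
cat > h.py <<'E'
import cv2, numpy as np
from plant import ctrl
def ray(n,uv):
    p=ctrl.camera_params(n); K=np.array([[p['fx'],0,p['cx']],[0,p['fy'],p['cy']],[0,0,1]])
    q=cv2.undistortPoints(np.array(uv,float).reshape(-1,1,2),K,np.array(p['dist_coeffs'])).reshape(-1,2)
    T=np.array(p['cam_to_world']); d=np.c_[q[:,0],-q[:,1],-np.ones(len(q))]@T[:3,:3].T
    return T[:3,3],d
def plane(n,uv,z):
    o,d=ray(n,uv); return o+d*((z-o[2])/d[:,2])[:,None]
def proj(n,P):
    p=ctrl.camera_params(n); K=np.array([[p['fx'],0,p['cx']],[0,p['fy'],p['cy']],[0,0,1]])
    T=np.array(p['cam_to_world']); q=(np.array(P,float).reshape(-1,3)-T[:3,3])@T[:3,:3]; q=q*[1,-1,-1]
    return cv2.projectPoints(q,np.zeros(3),np.zeros(3),K,np.array(p['dist_coeffs']))[0].reshape(-1,2)
def rc(rx,ry,rz):
    pass
E
python3 - <<'E'
from h import *
t=cv2.imread('pics/top0.png'); s=cv2.imread('pics/scene0.png')
def cr(im,x,y,w,h,f): return cv2.resize(im[y:y+h,x:x+w],None,fx=f,fy=f,interpolation=cv2.INTER_CUBIC)
a=cr(t,370,120,120,90,3.3); a2=cr(t,370,190,120,120,3.3)[:300]
b=cr(t,165,190,120,90,3.3); b2=cr(s,210,150,120,90,3.3)
H=290
cv2.imwrite('pics/z1.png',np.vstack([np.hstack([a[:H],a2[:H]]),np.hstack([b[:H],b2[:H]])]))
# steel mask blobs
hsv=cv2.cvtColor(t,cv2.COLOR_BGR2HSV); m=((hsv[...,1]<60)&(hsv[...,2]>60)).astype(np.uint8)
for c in cv2.findContours(m,cv2.RETR_EXTERNAL,cv2.CHAIN_APPROX_NONE)[0]:
    x,y,w,h=cv2.boundingRect(c)
    if len(c)>=20 and 160<x<500 and 100<y<310:
        print((x,y,w,h),cv2.contourArea(c),np.round(cv2.minAreaRect(c)[0],1),np.round(cv2.minAreaRect(c)[1],1),cv2.minAreaRect(c)[2])
E
```

```text
(375, 256, 74, 38) 591.0 [412.7 275.4] [75.6 16.1] 18.43494987487793
(245, 237, 28, 28) 565.0 [258.5 250.5] [26.9 26.9] 45.0
(310, 234, 18, 17) 219.0 [318.5 242. ] [16. 17.] 90.0
(170, 227, 44, 40) 1214.5 [189.9 247.8] [42.  39.8] 42.273685455322266
(417, 220, 34, 28) 650.0 [433.3 233.3] [32.7 22.3] 14.03624439239502
(179, 206, 16, 16) 182.0 [186.5 213.5] [15. 15.] 90.0
(199, 203, 15, 15) 154.5 [206. 210.] [14. 14.] 90.0
(222, 199, 12, 64) 391.5 [227.5 230.5] [63. 11.] 90.0
(246, 195, 23, 38) 525.0 [257.  213.5] [37. 22.] 90.0
(445, 186, 34, 12) 48.5 [461.6 191.1] [34.8  2.5] 16.69924545288086
(310, 162, 32, 35) 852.5 [325.5 179. ] [34. 31.] 90.0
(172, 159, 24, 9) 112.5 [183.5 163.3] [ 7.4 23.3] 82.87498474121094
(260, 138, 24, 19) 287.0 [271.5 147. ] [14.6 22.1] 77.00537872314453
(374, 130, 32, 33) 738.0 [388.5 145.5] [28.3 32.5] 45.0
```

View pics/z1.png

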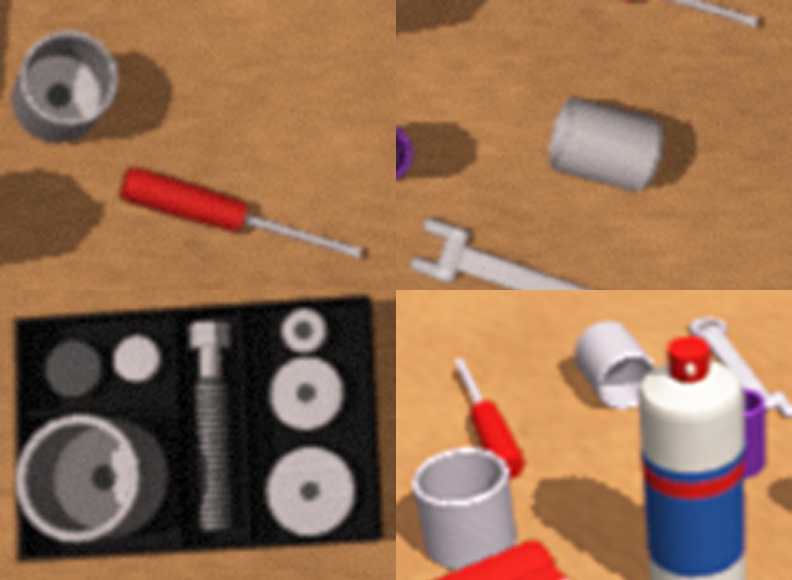

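Run:
```python
from h import *
t=cv2.imread('pics/top0.png'); s=cv2.imread('pics/scene0.png')
def rim(n,im,c,r,thr):
    f=4;x,y=int(c[0]-r),int(c[1]-r)
    g=cv2.cvtColor(im[y:y+2*r,x:x+2*r],cv2.COLOR_BGR2HSV); 
    v=g[...,2].astype(float)*(g[...,1]<75)
    v=cv2.resize(v,None,fx=f,fy=f,interpolation=cv2.INTER_LINEAR)
    m=(v>thr).astype(np.uint8); cs=cv2.findContours(m,cv2.RETR_EXTERNAL,cv2.CHAIN_APPROX_NONE)[0]
    c=max(cs,key=len); h=cv2.convexHull(c) 
    e=cv2.fitEllipse(c); uv=(np.array(e[0])+.5)/f-.5+[x,y]
    return uv,np.array(e[1])/f
for nm,ct,rt,cs_,rs in (("a",(189,247),28,(455,266),30),("b",(391,144),22,(231,208),22),("d",(319,242),14,(346,202),14)):
    for thr in (140,165,185):
        for n,im,c,r in (("top",t,ct,rt),("scene",s,cs_,rs)):
            uv,ax=rim(n,im,c,r,thr); print(nm,thr,n,np.round(uv,1),np.round(ax,1),np.round(plane(n,uv,.066 if nm=="a" else .062)[0]*1000,1))
pr=lambda k,uv,z:print(k,np.round(plane("top",uv,z)*1000).tolist())
pr("can top",[[326,175]],.19); pr("purple/orange",[[365,236],[336,281],[300,291]],.06)
pr("wrench",[[384,268],[441,286]],.008);pr("driver",[[408,177],[445,187],[479,196]],.015)
pr("tray",[[169,199],[277,193],[280,267],[172,271]],.026); pr("caliper",[[319,83],[356,83],[352,148],[318,146]],.07)
# cup_c silhouette
hsv=cv2.cvtColor(t,cv2.COLOR_BGR2HSV); m=((hsv[...,1]<75)&(hsv[...,2]>60)).astype(np.uint8)
c=max([c for c in cv2.findContours(m[210:260,405:465].copy(),cv2.RETR_EXTERNAL,cv2.CHAIN_APPROX_NONE)[0]],key=len)+[405,210]
P=plane("top",c.reshape(-1,2),.030)[:,:2]*1000
r=cv2.minAreaRect(P.astype(np.float32)); print(r); print(np.round(cv2.boxPoints(r)))
```

```text
a 140 top [188.  246.5] [36.  37.7] [434.6 318.   66. ]
a 140 scene [456.8 268.8] [39.8 52.7] [453.9 332.7  66. ]
a 165 top [188.  246.5] [35.  36.9] [434.6 318.1  66. ]
a 165 scene [457.2 267.4] [37.8 51.1] [450.3 331.   66. ]
a 185 top [202.  244.4] [ 5.8 23.3] [439.6 287.4  66. ]
a 185 scene [456.2 262.3] [29.3 45.7] [440.1 322.3  66. ]
b 140 top [388.4 147.3] [16.9 25.3] [ 656.7 -116.    62. ]
b 140 scene [231.1 213.3] [27.7 35.8] [680.2 -90.   62. ]
b 165 top [395.7 148.1] [ 7.  14.9] [ 655.  -132.1   62. ]
b 165 scene [231.1 212.5] [25.2 34.7] [678.8 -92.6  62. ]
b 185 top [395.7 148. ] [ 5.5 13.1] [ 655.2 -131.9   62. ]
b 185 scene [229.2 206.5] [16.3 27.2] [ 670.7 -114.9   62. ]
d 140 top [318.6 241.8] [16.8 17.1] [448.3  35.1  62. ]
d 140 scene [347.3 204. ] [15.5 23.3] [463.2  52.5  62. ]
d 165 top [321.9 231.4] [ 6.2 10.5] [470.7  28.3  62. ]
d 165 scene [347.4 203.5] [14.7 22.4] [461.5  51.2  62. ]Traceback (most recent call last):
  File "<stdin>", line 15, in <module>
  File "<stdin>", line 10, in rim
cv2.error: OpenCV(4.12.0) /io/opencv/modules/imgproc/src/shapedescr.cpp:361: error: (-201:Incorrect size of input array) There should be at least 5 points to fit the ellipse in function 'fitEllipseNoDirect'
```

```bash
cat >> h.py <<'E'
def tile(im,x,y,w,f):
    a=cv2.resize(im[y:y+w,x:x+w],(w*f,w*f),interpolation=cv2.INTER_CUBIC)
    for k in range(0,w,5):
        c=(0,255,255) if k%10==0 else (0,120,0)
        p=int((k+.5)*f)
        cv2.line(a,(p,0),(p,4 if k%10 else w*f),c,1); cv2.line(a,(0,p),(4 if k%10 else w*f,p),c,1)
        if k%10==0: cv2.putText(a,str(x+k),(p+1,9),0,.33,(255,255,0),1); cv2.putText(a,str(y+k),(1,p+11),0,.33,(255,255,0),1)
    return cv2.resize(a,(264,264))
E
python3 - <<'E'
from h import *
t=cv2.imread('pics/top0.png'); s=cv2.imread('pics/scene0.png')
T=[tile(t,370,125,40,7),tile(t,305,228,28,9),tile(t,412,213,42,6),tile(s,211,188,44,6),tile(s,332,188,30,9),tile(s,262,152,40,6)]
cv2.imwrite('pics/z2.png',np.vstack([np.hstack(T[:3]),np.hstack(T[3:])]))
pr=lambda k,uv,z:print(k,np.round(plane("top",uv,z)*1000).tolist())
pr("can top",[[326,175]],.19); pr("purple/orange",[[365,236],[336,281],[300,291]],.06)
pr("wrench",[[384,268],[441,286]],.008);pr("driver",[[408,177],[445,187],[479,196]],.015)
pr("tray",[[169,199],[277,193],[280,267],[172,271]],.026); pr("caliper",[[319,83],[356,83],[352,148],[318,146]],.07)
hsv=cv2.cvtColor(t,cv2.COLOR_BGR2HSV); m=((hsv[...,1]<75)&(hsv[...,2]>60)).astype(np.uint8)
c=max([c for c in cv2.findContours(m[210:260,405:465].copy(),cv2.RETR_EXTERNAL,cv2.CHAIN_APPROX_NONE)[0]],key=len)+[405,210]
P=plane("top",c.reshape(-1,2),.030)[:,:2]*1000
r=cv2.minAreaRect(P.astype(np.float32)); print(r); print(np.round(cv2.boxPoints(r)))
E
```

```text
can top [[569.0, 18.0, 190.0]]
purple/orange [[462.0, -64.0, 60.0], [366.0, -3.0, 60.0], [344.0, 73.0, 60.0]]
wrench [[392.0, -111.0, 8.0], [353.0, -239.0, 8.0]]
driver [[600.0, -167.0, 15.0], [577.0, -251.0, 15.0], [556.0, -328.0, 15.0]]
tray [[543.0, 385.0, 26.0], [559.0, 133.0, 26.0], [392.0, 122.0, 26.0], [379.0, 368.0, 26.0]]
caliper [[802.0, 38.0, 70.0], [802.0, -45.0, 70.0], [653.0, -36.0, 70.0], [657.0, 39.0, 70.0]]
((470.0900573730469, -218.21871948242188), (73.36775970458984, 50.49412155151367), 75.32398986816406)
[[ 436. -247.]
 [ 485. -260.]
 [ 504. -189.]
 [ 455. -176.]]
```

View pics/z2.png

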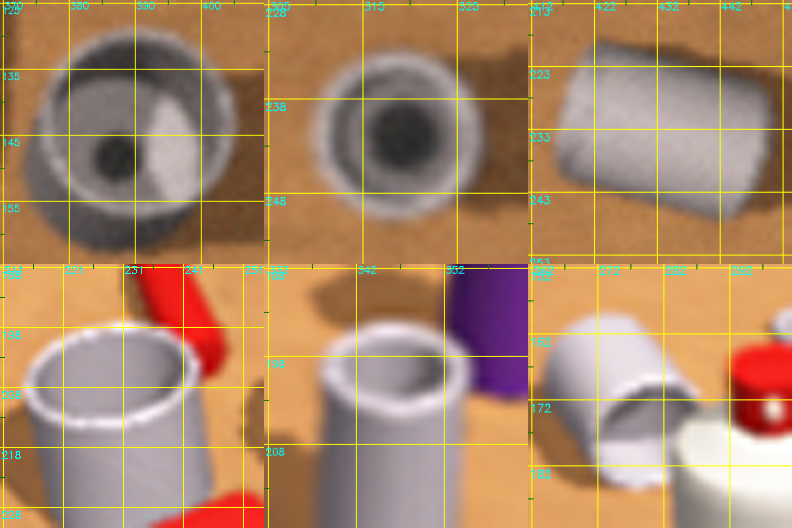

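Run:
```python
from h import *
for k,a,b,z in (("a",[188.4,246.6],[455,264.8],.066),("b",[390.4,143],[229.2,205.9],.062),("d",[318.65,241.7],[346.5,199.4],.062)):
    o1,d1=ray("top",a);o2,d2=ray("scene",b)
    A=np.c_[d1[0],-d2[0]];s=np.linalg.lstsq(A,o2-o1,rcond=None)[0]
    print(k,[np.round(x*1000,1) for x in (plane("top",a,z)[0],plane("scene",b,z)[0],o1+s[0]*d1[0],o2+s[1]*d2[0])])
```

```text
a [array([434.5, 317.2,  66. ]), array([447.6, 324.5,  66. ]), array([434.4, 321.5,  55.3]), array([436. , 319.6,  54.5])]
b [array([ 666.4, -120.6,   62. ]), array([ 669.5, -116.8,   62. ]), array([ 667.4, -121.1,   58.5]), array([ 667.5, -121.2,   58.5])]
d [array([448.6,  35. ,  62. ]), array([452.2,  38.5,  62. ]), array([448.6,  35.2,  58.5]), array([448.7,  35.1,  58.5])]
```

```bash
cat >> h.py <<'E'
from scipy.spatial.transform import Rotation as Ro
def go(pos,yaw,phi=0,q=False):
    """tool-frame deltas (mm, deg) from the measured pose to TCP pos (mm), tool down at yaw, then turned phi about tool y"""
    o=ctrl.get_obs(); R=Ro.from_euler('xyz',o['orientation'],degrees=True)
    T=Ro.from_euler('xyz',[180,0,yaw],degrees=True)*Ro.from_euler('y',phi,degrees=True)
    print('t',round(o['clock'],2),'at',np.round(o['tool_pos']*1000,1),'rpy',np.round(o['orientation'],1),'q',np.round(o['joint_pos']))
    print('d',np.round(R.inv().apply(np.array(pos)-o['tool_pos']*1000),1),'rot',np.round((R.inv()*T).as_rotvec(degrees=True),1))
E
python3 -c "
from h import *
go([485,-164,150],-104.7,35)"
```

```text
t 0.1 at [ 246.9 -627.8  225.7] rpy [ 179.9   -0.  -158.5] q [-52.  21.   1.  -0. -70. -17.]
d [-391.3  344.3   76.2] rot [ 16.5  32.4 -52.1]
```

apply_moves(
  deltas=[
    {"fingers": 70, "delta_pos": [-391, 344, 76], "angular": [16.5, 32.4, -52.1]},
    {"fingers": 70, "delta_pos": [-391, 344, 76], "angular": [16.5, 32.4, -52.1]},
    {"fingers": 70, "delta_pos": [-391, 344, 76], "angular": [16.5, 32.4, -52.1]},
    {"fingers": 70, "delta_pos": [-391, 344, 76], "angular": [16.5, 32.4, -52.1]},
    {"fingers": 70, "delta_pos": [-391, 344, 76], "angular": [16.5, 32.4, -52.1]},
    {"fingers": 70, "delta_pos": [-391, 344, 76], "angular": [16.5, 32.4, -52.1]},
    {"fingers": 70, "delta_pos": [-391, 344, 76], "angular": [16.5, 32.4, -52.1]},
    {"fingers": 70, "delta_pos": [-391, 344, 76], "angular": [16.5, 32.4, -52.1]},
    {"fingers": 70, "delta_pos": [-391, 344, 76], "angular": [16.5, 32.4, -52.1]},
    {"fingers": 70, "delta_pos": [-391, 344, 76], "angular": [16.5, 32.4, -52.1]},
  ],
)

```text
clock: 1.1
tool_pos: [0.4734, -0.1857, 0.154]
orientation: [-180.0, -35.1, -104.6]
force: [0.8, -0.8, 0.1]
opening: 0.0701
gripper_force: 0.0
```

```bash
python3 -c "
from h import *
go([485,-164,150],-105,35);o=ctrl.get_obs();print(o['force'],o['qvel'])"
```

```text
t 1.1 at [ 473.4 -185.7  154. ] rpy [-180.   -35.1 -104.6] q [ 21.  14. -40.  32. -62. -57.]
d [-21.9  -5.8 -10.5] rot [-0.2 -0.1  0.3]
[ 0.77365538 -0.80658689  0.12121497] [ 45.44990084  25.51603316  31.53293805 -26.78538918 -19.0354407
 -21.91621855]
```

apply_moves(
  deltas=[
    {"fingers": 70, "delta_pos": [0, 0, 0], "angular": [0, 0, 0]},
    {"fingers": 70, "delta_pos": [0, 0, 0], "angular": [0, 0, 0]},
    {"fingers": 70, "delta_pos": [0, 0, 0], "angular": [0, 0, 0]},
  ],
)

```text
clock: 1.4
tool_pos: [0.4724, -0.1885, 0.1542]
orientation: [180.0, -35.1, -104.7]
force: [0.8, 0.1, 0.2]
opening: 0.07
gripper_force: 0.0
```

```bash
python3 -c "
from h import *
go([470,-219,12],-105,35)"
```

```text
t 1.4 at [ 472.4 -188.5  154.2] rpy [ 180.   -35.1 -104.7] q [ 20.  14. -40.  32. -62. -57.]
d [-57.1  -5.5 133.6] rot [-0.2 -0.1  0.3]
```

apply_moves(
  deltas=[
    {"fingers": 70, "delta_pos": [-19, -2, 45], "angular": [0, 0, 0]},
    {"fingers": 70, "delta_pos": [-38, -4, 88], "angular": [0, 0, 0]},
    {"fingers": 70, "delta_pos": [-50, -5, 115], "angular": [0, 0, 0]},
    {"fingers": 70, "delta_pos": [-57, -5.5, 130], "angular": [0, 0, 0]},
    {"fingers": 70, "delta_pos": [-57, -5.5, 134], "angular": [0, 0, 0]},
    {"fingers": 70, "delta_pos": [-57, -5.5, 134], "angular": [0, 0, 0]},
    {"fingers": 70, "delta_pos": [-57, -5.5, 134], "angular": [0, 0, 0]},
  ],
)

```text
clock: 2.1
tool_pos: [0.4712, -0.2192, 0.013]
orientation: [-179.8, -35.0, -104.8]
force: [0.4, 0.9, -0.2]
opening: 0.0699
gripper_force: 0.0
```

Run:
```python
from h import *
go([470,-219,12],-105,35)
t=ctrl.snapshot("top")[:,:,::-1]; s=ctrl.snapshot("scene")[:,:,::-1]
T=[cv2.resize(t[190:260,395:475],(400,350)),cv2.resize(s[130:200,240:320],(400,350))]
cv2.imwrite('pics/z3.png',np.hstack(T))
```

```text
t 2.1 at [ 471.2 -219.2   13. ] rpy [-179.8  -35.  -104.8] q [ 13.  26. -51.  49. -43. -73.]
d [-0.5  1.2  0.9] rot [-0.3 -0.   0.2]
```

View pics/z3.png

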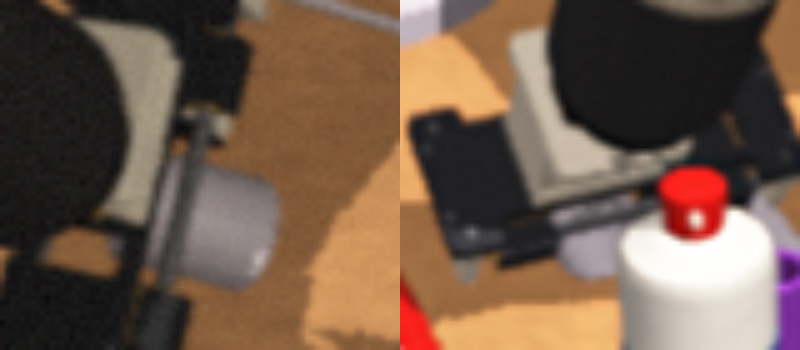

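The fingers straddle the cup: it sits between them at crop (215,220), with its base to the right. I'll close and lift.

apply_moves(
  deltas=[
    {"fingers": 40, "delta_pos": [0, 0, 0], "angular": [0, 0, 0]},
    {"fingers": 40, "delta_pos": [0, 0, 0], "angular": [0, 0, 0]},
    {"fingers": 40, "delta_pos": [0, 0, 0], "angular": [0, 0, 0]},
    {"fingers": 40, "delta_pos": [0, 0, 0], "angular": [0, 0, 0]},
    {"fingers": 40, "delta_pos": [0, 0, 0], "angular": [0, 0, 0]},
  ],
)

```text
clock: 2.7
tool_pos: [0.4712, -0.2186, 0.0122]
orientation: [-179.9, -35.1, -104.7]
force: [-0.7, 5.1, 6.0]
opening: 0.0506
gripper_force: 30.0
```

```bash
python3 -c "
from h import *
go([471,-219,95],-105,35)"
```

```text
t 2.7 at [ 471.2 -218.6   12.2] rpy [-179.9  -35.1 -104.7] q [ 13.  26. -51.  49. -43. -73.]
d [ 47.9  -0.1 -67.5] rot [-0.3 -0.1  0.3]
```

apply_moves(
  deltas=[
    {"fingers": 40, "delta_pos": [16, 0, -22], "angular": [0, 0, 0]},
    {"fingers": 40, "delta_pos": [36, 0, -50], "angular": [0, 0, 0]},
    {"fingers": 40, "delta_pos": [51, 0, -72], "angular": [0, 0, 0]},
    {"fingers": 40, "delta_pos": [51, 0, -72], "angular": [0, -6, 0]},
    {"fingers": 40, "delta_pos": [51, 0, -72], "angular": [0, -14, 0]},
    {"fingers": 40, "delta_pos": [51, 0, -72], "angular": [0, -22, 0]},
    {"fingers": 40, "delta_pos": [51, 0, -72], "angular": [0, -30, 0]},
    {"fingers": 40, "delta_pos": [51, 0, -72], "angular": [0, -38, 0]},
    {"fingers": 40, "delta_pos": [51, 0, -72], "angular": [0, -45, 0]},
  ],
)

```text
clock: 3.6
tool_pos: [0.4711, -0.218, 0.1006]
orientation: [-179.8, 10.3, -104.6]
force: [-0.8, -1.4, -4.2]
opening: 0.0508
gripper_force: 30.0
```

apply_moves(
  deltas=[
    {"fingers": 40, "delta_pos": [0, 0, 0], "angular": [0, -7, 0]},
    {"fingers": 40, "delta_pos": [0, 0, 0], "angular": [0, -15, 0]},
    {"fingers": 40, "delta_pos": [0, 0, 0], "angular": [0, -23, 0]},
    {"fingers": 40, "delta_pos": [0, 0, 0], "angular": [0, -31, 0]},
    {"fingers": 40, "delta_pos": [0, 0, 0], "angular": [0, -39, 0]},
    {"fingers": 40, "delta_pos": [0, 0, 0], "angular": [0, -45, 0]},
    {"fingers": 40, "delta_pos": [0, 0, 0], "angular": [0, -45, 0]},
    {"fingers": 40, "delta_pos": [0, 0, 0], "angular": [0, -45, 0]},
  ],
)

```text
clock: 4.4
tool_pos: [0.4702, -0.2198, 0.0984]
orientation: [179.8, 54.9, -105.0]
force: [0.2, -1.0, -3.1]
opening: 0.0505
gripper_force: 30.0
```

Run:
```python
from h import *
go([471,-219,38],-105,-55)
o=ctrl.get_obs(); print(o['force'],o['moment'],o['opening'])
t=ctrl.snapshot("top")[:,:,::-1]; s=ctrl.snapshot("scene")[:,:,::-1]
T=[cv2.resize(t[190:260,395:475],(400,350)),cv2.resize(s[110:180,230:310],(400,350))]
cv2.imwrite('pics/z4.png',np.hstack(T))
```

```text
t 4.4 at [ 470.2 -219.8   98.4] rpy [ 179.8   54.9 -105. ] q [-41.  34.  -1. -47. -88.  43.]
d [48.9 -0.7 35.6] rot [ 0.2 -0.1  0. ]
[ 0.15014833 -0.97186329 -3.10672696] [-3.71761771  0.99446593 -0.10265898] 0.05048664650119539
```

View pics/z4.png

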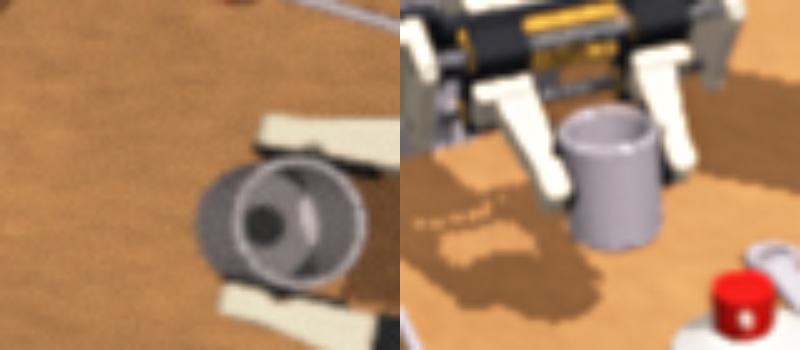

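apply_moves(
  deltas=[
    {"fingers": 40, "delta_pos": [16, 0, 11.5], "angular": [0, 0, 0]},
    {"fingers": 40, "delta_pos": [33, 0, 23], "angular": [0, 0, 0]},
    {"fingers": 40, "delta_pos": [45, 0, 31.5], "angular": [0, 0, 0]},
    {"fingers": 40, "delta_pos": [49, 0, 34.5], "angular": [0, 0, 0]},
    {"fingers": 40, "delta_pos": [49, 0, 34.5], "angular": [0, 0, 0]},
  ],
)

```text
clock: 5.0
tool_pos: [0.4703, -0.2184, 0.0389]
orientation: [179.8, 55.0, -104.8]
force: [0.5, 0.3, -3.9]
opening: 0.0508
gripper_force: 30.0
```

apply_moves(
  deltas=[
    {"fingers": 40, "delta_pos": [1.6, 0, 1.1], "angular": [0, 0, 0]},
    {"fingers": 40, "delta_pos": [3.3, 0, 2.3], "angular": [0, 0, 0]},
    {"fingers": 40, "delta_pos": [3.3, 0, 2.3], "angular": [0, 0, 0]},
  ],
)

```text
clock: 5.3
tool_pos: [0.4709, -0.2193, 0.0364]
orientation: [-179.9, 54.9, -104.6]
force: [-0.8, 0.6, -4.5]
opening: 0.0509
gripper_force: 30.0
```

Run:
```python
from h import *
go([471,-219,34],-105,-55)
o=ctrl.get_obs(); print(o['force'],o['moment'],o['opening'])
```

```text
t 5.3 at [ 470.9 -219.3   36.4] rpy [-179.9   54.9 -104.6] q [-41.  39.  -2. -47. -84.  47.]
d [ 1.8 -0.1  1.6] rot [ 0.2 -0.1  0.2]
[-0.77791963  0.55701388 -4.49880122] [-3.79145525  1.06561858 -0.04787791] 0.05093914255543496
```

apply_moves(
  deltas=[
    {"fingers": 40, "delta_pos": [1.6, 0, 1.1], "angular": [0, 0, 0]},
    {"fingers": 40, "delta_pos": [2.5, 0, 1.7], "angular": [0, 0, 0]},
    {"fingers": 40, "delta_pos": [2.5, 0, 1.7], "angular": [0, 0, 0]},
  ],
)

```text
clock: 5.6
tool_pos: [0.4707, -0.2191, 0.0332]
orientation: [-179.9, 54.9, -104.6]
force: [0.3, 0.4, -4.4]
opening: 0.0505
gripper_force: 30.0
```

apply_moves(
  deltas=[
    {"fingers": 40, "delta_pos": [1.0, 0, 0.7], "angular": [0, 0, 0]},
    {"fingers": 40, "delta_pos": [1.6, 0, 1.1], "angular": [0, 0, 0]},
    {"fingers": 40, "delta_pos": [1.6, 0, 1.1], "angular": [0, 0, 0]},
  ],
)

```text
clock: 5.9
tool_pos: [0.4708, -0.2191, 0.0312]
orientation: [-179.9, 54.9, -104.6]
force: [-0.1, 0.0, -4.1]
opening: 0.0504
gripper_force: 30.0
```

apply_moves(
  deltas=[
    {"fingers": 40, "delta_pos": [1.0, 0, 0.7], "angular": [0, 0, 0]},
    {"fingers": 40, "delta_pos": [1.6, 0, 1.1], "angular": [0, 0, 0]},
    {"fingers": 40, "delta_pos": [1.6, 0, 1.1], "angular": [0, 0, 0]},
  ],
)

```text
clock: 6.2
tool_pos: [0.4708, -0.2191, 0.0311]
orientation: [-179.8, 55.0, -104.5]
force: [-1.7, -1.6, 9.3]
opening: 0.0505
gripper_force: 30.0
```

apply_moves(
  deltas=[
    {"fingers": 40, "delta_pos": [0.8, 0, 0.6], "angular": [0, 0, 0]},
    {"fingers": 40, "delta_pos": [1.2, 0, 0.8], "angular": [0, 0, 0]},
    {"fingers": 40, "delta_pos": [1.2, 0, 0.8], "angular": [0, 0, 0]},
  ],
)

```text
clock: 6.5
tool_pos: [0.4708, -0.2191, 0.0311]
orientation: [-179.7, 55.1, -104.3]
force: [-1.6, -2.7, 17.4]
opening: 0.0511
gripper_force: 30.0
```

apply_moves(
  deltas=[
    {"fingers": 40, "delta_pos": [-1.4, 0, -1], "angular": [0, 0, 0]},
    {"fingers": 40, "delta_pos": [-1.4, 0, -1], "angular": [0, 0, 0]},
    {"fingers": 62, "delta_pos": [-1.4, 0, -1], "angular": [0, 0, 0]},
    {"fingers": 75, "delta_pos": [-1.4, 0, -1], "angular": [0, 0, 0]},
    {"fingers": 75, "delta_pos": [-1.4, 0, -1], "angular": [0, 0, 0]},
    {"fingers": 75, "delta_pos": [-1.4, 0, -1], "angular": [0, 0, 0]},
  ],
)

```text
clock: 7.1
tool_pos: [0.4707, -0.2191, 0.0294]
orientation: [-180.0, 54.9, -104.6]
force: [-0.1, -0.1, 0.8]
opening: 0.0738
gripper_force: 0.0
```

apply_moves(
  deltas=[
    {"fingers": 75, "delta_pos": [0, 0, -12], "angular": [0, 0, 0]},
    {"fingers": 75, "delta_pos": [0, 0, -30], "angular": [0, 0, 0]},
    {"fingers": 75, "delta_pos": [0, 0, -60], "angular": [0, 0, 0]},
    {"fingers": 75, "delta_pos": [0, 0, -95], "angular": [0, 0, 0]},
    {"fingers": 75, "delta_pos": [-20, 0, -130], "angular": [0, 0, 0]},
    {"fingers": 75, "delta_pos": [-40, 0, -140], "angular": [0, 7, 0]},
    {"fingers": 75, "delta_pos": [-60, 0, -140], "angular": [0, 15, 0]},
    {"fingers": 75, "delta_pos": [-60, 0, -140], "angular": [0, 23, 0]},
    {"fingers": 75, "delta_pos": [-60, 0, -140], "angular": [0, 31, 0]},
    {"fingers": 75, "delta_pos": [-60, 0, -140], "angular": [0, 39, 0]},
  ],
)

```text
clock: 8.1
tool_pos: [0.4513, -0.2988, 0.1621]
orientation: [-179.6, 15.6, -104.7]
force: [-0.4, 0.3, -0.9]
opening: 0.0748
gripper_force: 0.0
```

Run:
```python
from h import *
go([668,-119,200],-105,0)
o=ctrl.get_obs(); print(o['force'],o['moment'],o['opening'])
t=ctrl.snapshot("top")[:,:,::-1]; s=ctrl.snapshot("scene")[:,:,::-1]
cv2.imwrite('pics/t5.png',t);cv2.imwrite('pics/s5.png',s)
T=[tile(t,405,205,44,6),tile(s,250,135,44,6),tile(s,425,236,60,6),tile(t,370,125,40,7),tile(t,305,228,28,9),tile(t,163,222,52,6)]
cv2.imwrite('pics/z5.png',np.vstack([np.hstack(T[:3]),np.hstack(T[3:])]))
```

```text
t 8.1 at [ 451.3 -298.8  162.1] rpy [-179.6   15.6 -104.7] q [-25.  15. -11. -17. -67.  17.]
d [-230.5 -164.    25.9] rot [-0.3 15.6  0.3]
[-0.42218638  0.30152152 -0.94717623] [-0.86168929  0.49449422 -0.04931268] 0.07477037731960538
```

View pics/z5.png

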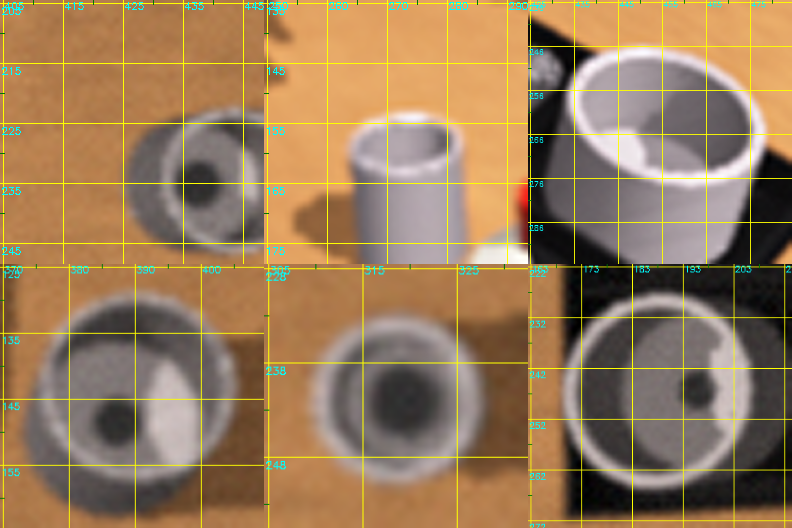

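Run:
```python
from h import *
for k,a,b,z in (("a",[188.2,246.6],[456,262],.066),("b",[390.4,143],[229.2,205.9],.062),("d",[318.65,241.7],[346.5,199.4],.062),("c",[443.6,234.3],[273.3,158.2],.062)):
    o1,d1=ray("top",a);o2,d2=ray("scene",b)
    A=np.c_[d1[0],-d2[0]];s=np.linalg.lstsq(A,o2-o1,rcond=None)[0]
    print(k,[np.round(x*1000,1) for x in (plane("top",a,z)[0],plane("scene",b,z)[0],(o1+s[0]*d1[0]+o2+s[1]*d2[0])/2)])
```

```text
a [array([434.5, 317.6,  66. ]), array([439.9, 321.6,  66. ]), array([434.6, 319.5,  61. ])]
b [array([ 666.4, -120.6,   62. ]), array([ 669.5, -116.8,   62. ]), array([ 667.5, -121.2,   58.5])]
d [array([448.6,  35. ,  62. ]), array([452.2,  38.5,  62. ]), array([448.6,  35.1,  58.5])]
c [array([ 467. , -231.1,   62. ]), array([ 469.3, -228.1,   62. ]), array([ 467. , -231.8,   59.6])]
```

apply_moves(
  deltas=[
    {"fingers": 87, "delta_pos": [-45, -40, 5], "angular": [0, 7, 0]},
    {"fingers": 87, "delta_pos": [-90, -80, 10], "angular": [0, 15, 0]},
    {"fingers": 87, "delta_pos": [-130, -110, 20], "angular": [-0.3, 15.6, 0]},
    {"fingers": 87, "delta_pos": [-170, -140, 25], "angular": [-0.3, 15.6, 0]},
    {"fingers": 87, "delta_pos": [-200, -155, 40], "angular": [-0.3, 15.6, 0]},
    {"fingers": 87, "delta_pos": [-220, -162, 60], "angular": [-0.3, 15.6, 0]},
    {"fingers": 87, "delta_pos": [-220, -162, 60], "angular": [-0.3, 15.6, 0]},
    {"fingers": 87, "delta_pos": [-220, -162, 60], "angular": [-0.3, 15.6, 0]},
  ],
)

```text
clock: 9.0
tool_pos: [0.6648, -0.1177, 0.1613]
orientation: [179.6, 0.3, -104.7]
force: [0.0, -0.8, 0.3]
opening: 0.0872
gripper_force: 0.0
```

```bash
python3 -c "
from h import *
go([666.4,-120.6,51],-105,0)"
```

```text
t 9.0 at [ 664.8 -117.7  161.3] rpy [ 179.6    0.3 -104.7] q [  6.  23.  -4.  -0. -63. -21.]
d [  3.   -3.  110.2] rot [0.4 0.3 0.3]
```

apply_moves(
  deltas=[
    {"fingers": 87, "delta_pos": [3, -3, 40], "angular": [0.4, 0.3, 0.3]},
    {"fingers": 87, "delta_pos": [3, -3, 75], "angular": [0.4, 0.3, 0.3]},
    {"fingers": 87, "delta_pos": [3, -3, 98], "angular": [0.4, 0.3, 0.3]},
    {"fingers": 87, "delta_pos": [3, -3, 108], "angular": [0.4, 0.3, 0.3]},
    {"fingers": 87, "delta_pos": [3, -3, 110], "angular": [0.4, 0.3, 0.3]},
    {"fingers": 87, "delta_pos": [3, -3, 110], "angular": [0.4, 0.3, 0.3]},
  ],
)

```text
clock: 9.6
tool_pos: [0.6672, -0.121, 0.0531]
orientation: [-179.8, 0.0, -105.0]
force: [1.1, -0.5, 0.6]
opening: 0.0871
gripper_force: 0.0
```

apply_moves(
  deltas=[
    {"fingers": 50, "delta_pos": [0, 0, 0], "angular": [0, 0, 0]},
    {"fingers": 50, "delta_pos": [0, 0, 0], "angular": [0, 0, 0]},
    {"fingers": 50, "delta_pos": [0, 0, 0], "angular": [0, 0, 0]},
    {"fingers": 50, "delta_pos": [0, 0, 0], "angular": [0, 0, 0]},
    {"fingers": 50, "delta_pos": [0, 0, 0], "angular": [0, 0, 0]},
  ],
)

```text
clock: 10.1
tool_pos: [0.668, -0.1201, 0.053]
orientation: [-179.7, 0.0, -104.9]
force: [2.9, -1.0, 4.8]
opening: 0.0632
gripper_force: 30.0
```

```bash
python3 -c "
from h import *
go([666.4,-120.6,165],-105,0)"
```

```text
t 10.1 at [ 668.  -120.1   53. ] rpy [-179.7    0.  -104.9] q [  6.  29. -11.   0. -50. -21.]
d [   0.8    0.8 -112. ] rot [-0.3  0.   0.1]
```

apply_moves(
  deltas=[
    {"fingers": 50, "delta_pos": [0, 0, -15], "angular": [0, 0, 0]},
    {"fingers": 50, "delta_pos": [0, 0, -40], "angular": [0, 0, 0]},
    {"fingers": 50, "delta_pos": [0, 0, -75], "angular": [0, 0, 0]},
    {"fingers": 50, "delta_pos": [0, 0, -105], "angular": [0, 0, 0]},
    {"fingers": 50, "delta_pos": [0, 0, -114], "angular": [0, 0, 0]},
    {"fingers": 50, "delta_pos": [0, 0, -114], "angular": [0, 0, 0]},
  ],
)

```text
clock: 10.7
tool_pos: [0.6663, -0.1198, 0.1668]
orientation: [-179.8, 0.1, -104.9]
force: [-0.6, 0.0, -6.6]
opening: 0.0637
gripper_force: 30.0
```

```bash
python3 -c "
from h import *
go([445,-120,167],-105,0)
go([440,100,167],-105,0)
go([434.7,318.5,167],-105,0)"
```

```text
t 10.7 at [ 666.3 -119.8  166.8] rpy [-1.798e+02  1.000e-01 -1.049e+02] q [  6.  23.  -4.  -0. -63. -21.]
d [ 57.3 213.7  -1. ] rot [-0.2  0.1  0.1]
t 10.7 at [ 666.3 -119.8  166.8] rpy [-1.798e+02  1.000e-01 -1.049e+02] q [  6.  23.  -4.  -0. -63. -21.]
d [-154.   275.3   -0.9] rot [-0.2  0.1  0.1]
t 10.7 at [ 666.3 -119.8  166.8] rpy [-1.798e+02  1.000e-01 -1.049e+02] q [  6.  23.  -4.  -0. -63. -21.]
d [-363.7  336.8   -0.8] rot [-0.2  0.1  0.1]
```

apply_moves(
  deltas=[
    {"fingers": 50, "delta_pos": [5, 20, 0], "angular": [0, 0, 0]},
    {"fingers": 50, "delta_pos": [15, 55, 0], "angular": [0, 0, 0]},
    {"fingers": 50, "delta_pos": [26, 95, 0], "angular": [0, 0, 0]},
    {"fingers": 50, "delta_pos": [36, 135, 0], "angular": [0, 0, 0]},
    {"fingers": 50, "delta_pos": [45, 170, 0], "angular": [0, 0, 0]},
    {"fingers": 50, "delta_pos": [48, 197, 0], "angular": [0, 0, 0]},
    {"fingers": 50, "delta_pos": [35, 217, 0], "angular": [0, 0, 0]},
    {"fingers": 50, "delta_pos": [5, 228, 0], "angular": [0, 0, 0]},
    {"fingers": 50, "delta_pos": [-34, 240, 0], "angular": [0, 0, 0]},
    {"fingers": 50, "delta_pos": [-74, 252, 0], "angular": [0, 0, 0]},
  ],
)

```text
clock: 11.7
tool_pos: [0.4398, 0.0168, 0.1636]
orientation: [180.0, -0.1, -105.0]
force: [0.2, -0.5, -5.9]
opening: 0.0632
gripper_force: 30.0
```

apply_moves(
  deltas=[
    {"fingers": 50, "delta_pos": [-40, 11, 0], "angular": [0, 0, 0]},
    {"fingers": 50, "delta_pos": [-80, 23, 0], "angular": [0, 0, 0]},
    {"fingers": 50, "delta_pos": [-120, 35, 0], "angular": [0, 0, 0]},
    {"fingers": 50, "delta_pos": [-160, 47, 0], "angular": [0, 0, 0]},
    {"fingers": 50, "delta_pos": [-200, 59, 0], "angular": [0, 0, 0]},
    {"fingers": 50, "delta_pos": [-235, 69, 0], "angular": [0, 0, 0]},
    {"fingers": 50, "delta_pos": [-262, 77, 0], "angular": [0, 0, 0]},
    {"fingers": 50, "delta_pos": [-280, 82, 0], "angular": [0, 0, 0]},
    {"fingers": 50, "delta_pos": [-290, 85, 0], "angular": [-0.2, 0, 0]},
    {"fingers": 50, "delta_pos": [-290, 85, 0], "angular": [-0.2, 0, 0]},
  ],
)

```text
clock: 12.7
tool_pos: [0.4341, 0.3187, 0.1641]
orientation: [179.9, -0.1, -104.9]
force: [-0.3, -0.5, -5.7]
opening: 0.0637
gripper_force: 30.0
```

Run:
```python
from h import *
o=ctrl.get_obs();print(o['opening'],o['force'])
go([434.7,318.5,90],-105,0)
```

```text
0.06367936570895266 [-0.28456672 -0.53915543 -5.72505672]
t 12.7 at [434.1 318.7 164.1] rpy [ 1.799e+02 -1.000e-01 -1.049e+02] q [ 57.  11. -21.  -0. -58. -72.]
d [-0.  -0.8 74.1] rot [ 0.1 -0.1  0.1]
```

apply_moves(
  deltas=[
    {"fingers": 50, "delta_pos": [0, -0.8, 15], "angular": [0, 0, 0]},
    {"fingers": 50, "delta_pos": [0, -0.8, 30], "angular": [0, 0, 0]},
    {"fingers": 50, "delta_pos": [0, -0.8, 38], "angular": [0, 0, 0]},
    {"fingers": 50, "delta_pos": [0, -0.8, 43], "angular": [0, 0, 0]},
    {"fingers": 50, "delta_pos": [0, -0.8, 48], "angular": [0, 0, 0]},
    {"fingers": 50, "delta_pos": [0, -0.8, 53], "angular": [0, 0, 0]},
    {"fingers": 50, "delta_pos": [0, -0.8, 53], "angular": [0, 0, 0]},
  ],
)

```text
clock: 13.4
tool_pos: [0.4351, 0.318, 0.1118]
orientation: [179.9, -0.0, -104.9]
force: [-1.1, 0.5, -4.6]
opening: 0.0628
gripper_force: 30.0
```

Run:
```python
from h import *
o=ctrl.get_obs();print(o['opening'],o['force'],o['moment'])
go([434.7,318.5,71],-105,0)
t=ctrl.snapshot("top")[:,:,::-1]; s=ctrl.snapshot("scene")[:,:,::-1]
cv2.imwrite('pics/z6.png',np.hstack([tile(t,163,212,64,6),tile(s,425,216,70,6)]))
```

```text
0.06278333695845084 [-1.06347356  0.49907027 -4.56982983] [-0.0811031   0.13753163 -0.03137334]
t 13.4 at [435.1 318.  111.8] rpy [ 179.9   -0.  -104.9] q [ 57.  14. -25.  -0. -51. -72.]
d [-0.3  0.4 40.8] rot [ 0.1 -0.   0.1]
```

View pics/z6.png

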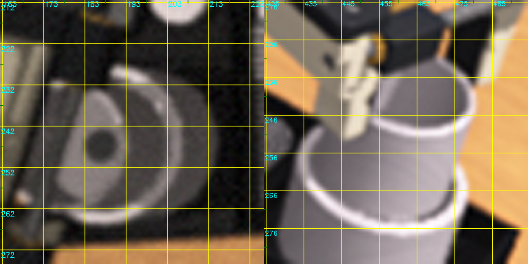

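Run:
```python
from h import *
for n in("top","scene"):
    for nm,c,r,z in(("a rim",(434.5,317.6),41.5,66),("b rim",(435,318),32.5,121),("b foot",(435,318),32.5,59)):
        P=np.array([[c[0]+r*np.cos(q),c[1]+r*np.sin(q),z] for q in np.linspace(0,6.28,60)])/1000
        u=proj(n,P); print(n,nm,'x',u[:,0].min().round(1),u[:,0].max().round(1),'y',u[:,1].min().round(1),u[:,1].max().round(1))
```

```text
top a rim x 169.5 207.0 y 227.4 266.0
top b rim x 161.7 193.1 y 230.2 262.6
top b foot x 174.8 203.9 y 231.5 261.4
scene a rim x 433.5 478.6 y 244.6 275.8
scene b rim x 443.9 481.0 y 226.3 250.3
scene b foot x 437.6 472.8 y 250.6 275.1
```

Projection check: cup_b's rim and cup_a's rim both appear within about 2 px of where they should be, so cup_b is entering concentrically. I'll carry on down.

apply_moves(
  deltas=[
    {"fingers": 50, "delta_pos": [0, 0, 8], "angular": [0, 0, 0]},
    {"fingers": 50, "delta_pos": [0, 0, 16], "angular": [0, 0, 0]},
    {"fingers": 50, "delta_pos": [0, 0, 24], "angular": [0, 0, 0]},
    {"fingers": 50, "delta_pos": [0, 0, 31], "angular": [0, 0, 0]},
    {"fingers": 50, "delta_pos": [0, 0, 36], "angular": [0, 0, 0]},
    {"fingers": 50, "delta_pos": [0, 0, 36], "angular": [0, 0, 0]},
  ],
)

```text
clock: 14.1
tool_pos: [0.4349, 0.3179, 0.0752]
orientation: [179.9, -0.1, -104.9]
force: [-0.6, -0.3, -5.2]
opening: 0.0631
gripper_force: 30.0
```

apply_moves(
  deltas=[
    {"fingers": 50, "delta_pos": [0, 0, 1.5], "angular": [0, 0, 0]},
    {"fingers": 50, "delta_pos": [0, 0, 3], "angular": [0, 0, 0]},
    {"fingers": 50, "delta_pos": [0, 0, 3], "angular": [0, 0, 0]},
  ],
)

```text
clock: 14.4
tool_pos: [0.4352, 0.3184, 0.0733]
orientation: [179.9, 0.0, -104.9]
force: [0.1, 0.8, -5.8]
opening: 0.0634
gripper_force: 30.0
```

apply_moves(
  deltas=[
    {"fingers": 50, "delta_pos": [0, 0, 1], "angular": [0, 0, 0]},
    {"fingers": 50, "delta_pos": [0, 0, 2], "angular": [0, 0, 0]},
    {"fingers": 50, "delta_pos": [0, 0, 2], "angular": [0, 0, 0]},
  ],
)

```text
clock: 14.7
tool_pos: [0.4352, 0.3183, 0.0712]
orientation: [179.9, 0.0, -104.9]
force: [-0.2, -0.1, -6.8]
opening: 0.0635
gripper_force: 30.0
```

apply_moves(
  deltas=[
    {"fingers": 50, "delta_pos": [0, 0, 0.8], "angular": [0, 0, 0]},
    {"fingers": 50, "delta_pos": [0, 0, 1.5], "angular": [0, 0, 0]},
    {"fingers": 50, "delta_pos": [0, 0, 1.5], "angular": [0, 0, 0]},
  ],
)

```text
clock: 15.0
tool_pos: [0.4352, 0.3184, 0.0709]
orientation: [180.0, 0.0, -104.9]
force: [-4.4, -2.0, 6.9]
opening: 0.0633
gripper_force: 30.0
```

apply_moves(
  deltas=[
    {"fingers": 50, "delta_pos": [0, 0, 0.6], "angular": [0, 0, 0]},
    {"fingers": 50, "delta_pos": [0, 0, 1], "angular": [0, 0, 0]},
    {"fingers": 50, "delta_pos": [0, 0, 1], "angular": [0, 0, 0]},
  ],
)

```text
clock: 15.3
tool_pos: [0.4353, 0.3184, 0.0708]
orientation: [180.0, 0.1, -104.9]
force: [-7.6, -3.4, 15.6]
opening: 0.0635
gripper_force: 30.0
```

apply_moves(
  deltas=[
    {"fingers": 50, "delta_pos": [0, 0, -1.5], "angular": [0, 0, 0]},
    {"fingers": 50, "delta_pos": [0, 0, -1.5], "angular": [0, 0, 0]},
    {"fingers": 72, "delta_pos": [0, 0, -1.5], "angular": [0, 0, 0]},
    {"fingers": 80, "delta_pos": [0, 0, -1.5], "angular": [0, 0, 0]},
    {"fingers": 80, "delta_pos": [0, 0, -1.5], "angular": [0, 0, 0]},
    {"fingers": 80, "delta_pos": [0, 0, -15], "angular": [0, 0, 0]},
    {"fingers": 80, "delta_pos": [0, 0, -45], "angular": [0, 0, 0]},
    {"fingers": 80, "delta_pos": [0, 0, -80], "angular": [0, 0, 0]},
    {"fingers": 80, "delta_pos": [0, 0, -94], "angular": [0, 0, 0]},
    {"fingers": 80, "delta_pos": [0, 0, -94], "angular": [0, 0, 0]},
  ],
)

```text
clock: 16.3
tool_pos: [0.4365, 0.3196, 0.1653]
orientation: [-179.9, 0.3, -104.9]
force: [0.5, 0.4, -0.3]
opening: 0.0804
gripper_force: 0.0
```

Run:
```python
from h import *
go([467,-231.5,150],-105,0)
```

```text
t 16.3 at [436.5 319.6 165.3] rpy [-179.9    0.3 -104.9] q [ 57.  11. -21.  -0. -58. -72.]
d [ 524.7 -171.3   12.9] rot [-0.1  0.3  0.1]
```

apply_moves(
  deltas=[
    {"fingers": 74, "delta_pos": [30, -10, 0], "angular": [0, 0, 0]},
    {"fingers": 74, "delta_pos": [74, -24, 0], "angular": [0, 0, 0]},
    {"fingers": 74, "delta_pos": [120, -39, 0], "angular": [0, 0, 0]},
    {"fingers": 74, "delta_pos": [166, -54, 0], "angular": [0, 0, 0]},
    {"fingers": 74, "delta_pos": [212, -69, 0], "angular": [0, 0, 0]},
    {"fingers": 74, "delta_pos": [258, -84, 0], "angular": [0, 0, 0]},
    {"fingers": 74, "delta_pos": [304, -99, 0], "angular": [0, 0, 0]},
    {"fingers": 74, "delta_pos": [350, -114, 0], "angular": [0, 0, 0]},
    {"fingers": 74, "delta_pos": [396, -129, 0], "angular": [0, 0, 0]},
    {"fingers": 74, "delta_pos": [438, -143, 0], "angular": [0, 0, 0]},
  ],
)

```text
clock: 17.3
tool_pos: [0.46, -0.1439, 0.1616]
orientation: [179.9, 0.0, -104.9]
force: [1.2, 0.2, 0.3]
opening: 0.074
gripper_force: 0.0
```

apply_moves(
  deltas=[
    {"fingers": 74, "delta_pos": [38, -12, 5], "angular": [0, 0, 0]},
    {"fingers": 74, "delta_pos": [68, -22, 15], "angular": [0, 0, 0]},
    {"fingers": 74, "delta_pos": [86, -28, 35], "angular": [0, 0, 0]},
    {"fingers": 74, "delta_pos": [86.5, -28.3, 50], "angular": [0, 0, 0]},
    {"fingers": 74, "delta_pos": [86.5, -28.3, 60], "angular": [0, 0, 0]},
    {"fingers": 74, "delta_pos": [86.5, -28.3, 60], "angular": [0, 0, 0]},
    {"fingers": 74, "delta_pos": [86.5, -28.3, 60], "angular": [0, 0, 0]},
  ],
)

```text
clock: 18.0
tool_pos: [0.4658, -0.2323, 0.1024]
orientation: [179.9, 0.0, -104.9]
force: [0.2, 0.2, 0.0]
opening: 0.0741
gripper_force: 0.0
```

Run:
```python
from h import *
go([467,-231.5,51],-105,0)
```

```text
t 18.0 at [ 465.8 -232.3  102.4] rpy [ 179.9    0.  -104.9] q [ -5.  13. -28.  -0. -49. -10.]
d [-1.1 -1.1 51.4] rot [0.1 0.  0.1]
```

apply_moves(
  deltas=[
    {"fingers": 74, "delta_pos": [-1, -1, 20], "angular": [0, 0, 0]},
    {"fingers": 74, "delta_pos": [-1, -1, 40], "angular": [0, 0, 0]},
    {"fingers": 74, "delta_pos": [-1, -1, 50], "angular": [0, 0, 0]},
    {"fingers": 74, "delta_pos": [-1, -1, 51], "angular": [0, 0, 0]},
    {"fingers": 74, "delta_pos": [-1, -1, 51], "angular": [0, 0, 0]},
    {"fingers": 40, "delta_pos": [-1, -1, 51], "angular": [0, 0, 0]},
    {"fingers": 40, "delta_pos": [-1, -1, 51], "angular": [0, 0, 0]},
    {"fingers": 40, "delta_pos": [-1, -1, 51], "angular": [0, 0, 0]},
    {"fingers": 40, "delta_pos": [-1, -1, 51], "angular": [0, 0, 0]},
    {"fingers": 40, "delta_pos": [-1, -1, 51], "angular": [0, 0, 0]},
  ],
)

```text
clock: 19.0
tool_pos: [0.4673, -0.232, 0.0518]
orientation: [180.0, 0.0, -104.9]
force: [-0.2, -0.3, 2.3]
opening: 0.0503
gripper_force: 30.0
```

apply_moves(
  deltas=[
    {"fingers": 40, "delta_pos": [0, 0, -15], "angular": [0, 0, 0]},
    {"fingers": 40, "delta_pos": [0, 0, -45], "angular": [0, 0, 0]},
    {"fingers": 40, "delta_pos": [0, 0, -85], "angular": [0, 0, 0]},
    {"fingers": 40, "delta_pos": [0, 0, -115], "angular": [0, 0, 0]},
    {"fingers": 40, "delta_pos": [0, 0, -125], "angular": [0, 0, 0]},
    {"fingers": 40, "delta_pos": [0, 0, -125], "angular": [0, 0, 0]},
  ],
)

```text
clock: 19.6
tool_pos: [0.4671, -0.2318, 0.1769]
orientation: [-180.0, 0.1, -104.9]
force: [0.7, -0.5, -4.7]
opening: 0.0504
gripper_force: 30.0
```

Run:
```python
from h import *
go([435.2,318.4,176],-105,0)
```

```text
t 19.6 at [ 467.1 -231.8  176.9] rpy [-1.800e+02  1.000e-01 -1.049e+02] q [ -5.   8. -23.  -0. -59. -10.]
d [-523.4  172.8    1.5] rot [-0.   0.1  0.1]
```

apply_moves(
  deltas=[
    {"fingers": 40, "delta_pos": [-25, 8, 0], "angular": [0, 0, 0]},
    {"fingers": 40, "delta_pos": [-65, 21, 0], "angular": [0, 0, 0]},
    {"fingers": 40, "delta_pos": [-108, 35, 0], "angular": [0, 0, 0]},
    {"fingers": 40, "delta_pos": [-152, 50, 0], "angular": [0, 0, 0]},
    {"fingers": 40, "delta_pos": [-196, 65, 0], "angular": [0, 0, 0]},
    {"fingers": 40, "delta_pos": [-240, 79, 0], "angular": [0, 0, 0]},
    {"fingers": 40, "delta_pos": [-284, 94, 0], "angular": [0, 0, 0]},
    {"fingers": 40, "delta_pos": [-328, 108, 0], "angular": [0, 0, 0]},
    {"fingers": 40, "delta_pos": [-372, 123, 0], "angular": [0, 0, 0]},
    {"fingers": 40, "delta_pos": [-415, 137, 0], "angular": [0, 0, 0]},
  ],
)

```text
clock: 20.6
tool_pos: [0.4396, 0.2055, 0.1743]
orientation: [179.8, -0.1, -104.9]
force: [1.4, 0.0, -3.8]
opening: 0.0506
gripper_force: 30.0
```

apply_moves(
  deltas=[
    {"fingers": 40, "delta_pos": [-40, 13, 0], "angular": [0, 0, 0]},
    {"fingers": 40, "delta_pos": [-75, 25, 0], "angular": [0, 0, 0]},
    {"fingers": 40, "delta_pos": [-98, 32, 0], "angular": [0, 0, 0]},
    {"fingers": 40, "delta_pos": [-108, 36, 0], "angular": [0, 0, 0]},
    {"fingers": 40, "delta_pos": [-108, 36, 0], "angular": [0, 0, 0]},
    {"fingers": 40, "delta_pos": [-108, 36, 10], "angular": [0, 0, 0]},
    {"fingers": 40, "delta_pos": [-108, 36, 25], "angular": [0, 0, 0]},
    {"fingers": 40, "delta_pos": [-108, 36, 35], "angular": [0, 0, 0]},
    {"fingers": 40, "delta_pos": [-108, 36, 35], "angular": [0, 0, 0]},
  ],
)

```text
clock: 21.5
tool_pos: [0.4337, 0.3159, 0.1398]
orientation: [179.8, -0.2, -105.0]
force: [-0.3, -0.4, -3.9]
opening: 0.0504
gripper_force: 30.0
```

Run:
```python
from h import *
go([435.2,318,84],-105,0)
t=ctrl.snapshot("top")[:,:,::-1]; s=ctrl.snapshot("scene")[:,:,::-1]
cv2.imwrite('pics/z7.png',np.hstack([tile(t,163,212,64,6),tile(s,425,216,70,6)]))
for n in("top","scene"):
    for nm,c,r,z in(("a rim",(434.5,317.6),41.5,66),("b rim",(435,318),32.5,80),("c rim",(435,318),26,152)):
        P=np.array([[c[0]+r*np.cos(q),c[1]+r*np.sin(q),z] for q in np.linspace(0,6.28,60)])/1000
        u=proj(n,P); print(n,nm,'x',u[:,0].min().round(1),u[:,0].max().round(1),'y',u[:,1].min().round(1),u[:,1].max().round(1))
```

```text
t 21.5 at [433.7 315.9 139.8] rpy [ 179.8   -0.2 -105. ] q [ 57.  12. -23.  -0. -55. -72.]
d [-2.5 -1.1 55.7] rot [ 0.2 -0.2 -0. ]
top a rim x 169.5 207.0 y 227.4 266.0
top b rim x 170.6 200.4 y 231.1 261.8
top c rim x 157.5 183.7 y 232.9 259.9
scene a rim x 433.5 478.6 y 244.6 275.8
scene b rim x 439.7 475.5 y 242.7 267.0
scene c rim x 451.0 481.6 y 215.4 234.4
```

View pics/z7.png

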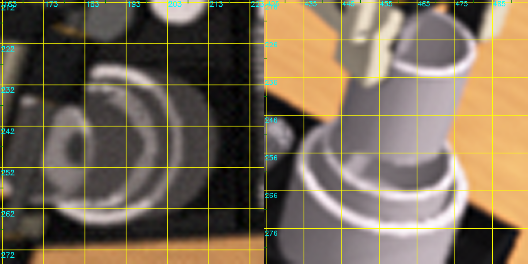

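The picture shows cup_b concentric in cup_a, with its rim where predicted (scene x 440–474), and cup_c just above it. I'll correct 2.5 mm sideways and insert.

apply_moves(
  deltas=[
    {"fingers": 40, "delta_pos": [-2.5, -1, 0], "angular": [0.2, -0.2, 0]},
    {"fingers": 40, "delta_pos": [-2.5, -1, 4], "angular": [0.2, -0.2, 0]},
    {"fingers": 40, "delta_pos": [-2.5, -1, 9], "angular": [0.2, -0.2, 0]},
    {"fingers": 40, "delta_pos": [-2.5, -1, 14], "angular": [0.2, -0.2, 0]},
    {"fingers": 40, "delta_pos": [-2.5, -1, 19], "angular": [0.2, -0.2, 0]},
    {"fingers": 40, "delta_pos": [-2.5, -1, 19], "angular": [0.2, -0.2, 0]},
  ],
)

```text
clock: 22.2
tool_pos: [0.4356, 0.3197, 0.1218]
orientation: [-179.9, 0.1, -104.9]
force: [0.2, 1.0, -4.1]
opening: 0.0506
gripper_force: 30.0
```

Run:
```python
from h import *
o=ctrl.get_obs();print(o['opening'],o['force'],o['moment'])
go([435.2,318,84],-105,0)
```

```text
0.050633390874296455 [ 0.1713611   0.95437668 -4.1005386 ] [0.00114443 0.09169282 0.0158884 ]
t 22.2 at [435.6 319.7 121.8] rpy [-1.799e+02  1.000e-01 -1.049e+02] q [ 57.  13. -25.   0. -52. -72.]
d [ 1.9  0.  37.8] rot [-0.1  0.1  0.1]
```

apply_moves(
  deltas=[
    {"fingers": 40, "delta_pos": [1.2, 0, 8], "angular": [0, 0, 0]},
    {"fingers": 40, "delta_pos": [1.2, 0, 16], "angular": [0, 0, 0]},
    {"fingers": 40, "delta_pos": [1.2, 0, 24], "angular": [0, 0, 0]},
    {"fingers": 40, "delta_pos": [1.2, 0, 30], "angular": [0, 0, 0]},
    {"fingers": 40, "delta_pos": [1.2, 0, 34], "angular": [0, 0, 0]},
    {"fingers": 40, "delta_pos": [1.2, 0, 34], "angular": [0, 0, 0]},
  ],
)

```text
clock: 22.8
tool_pos: [0.4357, 0.3188, 0.088]
orientation: [-179.9, 0.2, -104.9]
force: [-0.1, 0.4, -3.6]
opening: 0.0506
gripper_force: 30.0
```

apply_moves(
  deltas=[
    {"fingers": 40, "delta_pos": [0, 0, 1.5], "angular": [0, 0, 0]},
    {"fingers": 40, "delta_pos": [0, 0, 2.5], "angular": [0, 0, 0]},
    {"fingers": 40, "delta_pos": [0, 0, 2.5], "angular": [0, 0, 0]},
  ],
)

```text
clock: 23.1
tool_pos: [0.4359, 0.3192, 0.0864]
orientation: [-179.9, 0.2, -104.9]
force: [-0.2, -0.3, -3.6]
opening: 0.0506
gripper_force: 30.0
```

apply_moves(
  deltas=[
    {"fingers": 40, "delta_pos": [0, 0, 1], "angular": [0, 0, 0]},
    {"fingers": 40, "delta_pos": [0, 0, 2], "angular": [0, 0, 0]},
    {"fingers": 40, "delta_pos": [0, 0, 2], "angular": [0, 0, 0]},
  ],
)

```text
clock: 23.4
tool_pos: [0.4358, 0.3191, 0.0842]
orientation: [-179.9, 0.2, -104.9]
force: [-0.5, -0.4, -4.0]
opening: 0.0506
gripper_force: 30.0
```

apply_moves(
  deltas=[
    {"fingers": 40, "delta_pos": [0, 0, 0.8], "angular": [0, 0, 0]},
    {"fingers": 40, "delta_pos": [0, 0, 1.5], "angular": [0, 0, 0]},
    {"fingers": 40, "delta_pos": [0, 0, 1.5], "angular": [0, 0, 0]},
  ],
)

```text
clock: 23.7
tool_pos: [0.4361, 0.3193, 0.0838]
orientation: [-179.8, 0.3, -104.9]
force: [-3.1, -1.7, 6.1]
opening: 0.0505
gripper_force: 30.0
```

apply_moves(
  deltas=[
    {"fingers": 40, "delta_pos": [0, 0, 0.6], "angular": [0, 0, 0]},
    {"fingers": 40, "delta_pos": [0, 0, 1], "angular": [0, 0, 0]},
    {"fingers": 40, "delta_pos": [0, 0, 1], "angular": [0, 0, 0]},
  ],
)

```text
clock: 24.0
tool_pos: [0.4362, 0.3193, 0.0837]
orientation: [-179.8, 0.3, -104.9]
force: [-6.4, -3.0, 14.5]
opening: 0.0507
gripper_force: 30.0
```

apply_moves(
  deltas=[
    {"fingers": 40, "delta_pos": [0, 0, -1.5], "angular": [0, 0, 0]},
    {"fingers": 40, "delta_pos": [0, 0, -1.5], "angular": [0, 0, 0]},
    {"fingers": 60, "delta_pos": [0, 0, -1.5], "angular": [0, 0, 0]},
    {"fingers": 66, "delta_pos": [0, 0, -1.5], "angular": [0, 0, 0]},
    {"fingers": 66, "delta_pos": [0, 0, -1.5], "angular": [0, 0, 0]},
    {"fingers": 66, "delta_pos": [0, 0, -15], "angular": [0, 0, 0]},
    {"fingers": 66, "delta_pos": [0, 0, -45], "angular": [0, 0, 0]},
    {"fingers": 66, "delta_pos": [0, 0, -70], "angular": [0, 0, 0]},
    {"fingers": 66, "delta_pos": [0, 0, -80], "angular": [0, 0, 0]},
    {"fingers": 66, "delta_pos": [0, 0, -80], "angular": [0, 0, 0]},
  ],
)

```text
clock: 25.0
tool_pos: [0.4362, 0.3197, 0.1631]
orientation: [-179.8, 0.4, -104.9]
force: [-0.2, 0.5, 0.1]
opening: 0.0659
gripper_force: 0.0
```

Run:
```python
from h import *
go([448.6,35,150],-105,0)
```

```text
t 25.0 at [436.2 319.7 163.1] rpy [-179.8    0.4 -104.9] q [ 57.  11. -22.   0. -57. -72.]
d [271.9 -85.3  11.5] rot [-0.2  0.4  0.1]
```

apply_moves(
  deltas=[
    {"fingers": 66, "delta_pos": [30, -9, 0], "angular": [0, 0, 8]},
    {"fingers": 66, "delta_pos": [70, -22, 0], "angular": [0, 0, 16]},
    {"fingers": 66, "delta_pos": [110, -34, 0], "angular": [0, 0, 24]},
    {"fingers": 66, "delta_pos": [150, -47, 0], "angular": [0, 0, 32]},
    {"fingers": 66, "delta_pos": [190, -59, 0], "angular": [0, 0, 40]},
    {"fingers": 66, "delta_pos": [225, -71, 0], "angular": [0, 0, 48]},
    {"fingers": 66, "delta_pos": [252, -79, 0], "angular": [0, 0, 56]},
    {"fingers": 66, "delta_pos": [267, -84, 0], "angular": [0, 0, 64]},
    {"fingers": 66, "delta_pos": [272, -85, 0], "angular": [0, 0, 72]},
    {"fingers": 66, "delta_pos": [272, -85, 0], "angular": [0, 0, 75]},
  ],
)

```text
clock: 26.0
tool_pos: [0.4468, 0.0329, 0.1594]
orientation: [179.9, 0.1, 179.7]
force: [0.5, -0.0, -0.0]
opening: 0.0659
gripper_force: 0.0
```

apply_moves(
  deltas=[
    {"fingers": 60, "delta_pos": [0, 0, 0], "angular": [0, 0, 0]},
    {"fingers": 60, "delta_pos": [0, 0, 0], "angular": [0, 0, 0]},
  ],
)

```text
clock: 26.2
tool_pos: [0.4472, 0.034, 0.16]
orientation: [179.8, 0.1, -179.8]
force: [-0.8, -0.6, 0.0]
opening: 0.0606
gripper_force: 0.0
```

Run:
```python
from h import *
go([448.6,35.2,51],180,0)
```

```text
t 26.2 at [447.2  34.  160. ] rpy [ 1.798e+02  1.000e-01 -1.798e+02] q [  30.    2.  -32.   -0.  -55. -119.]
d [ -1.1   0.9 109. ] rot [0.2 0.1 0.2]
```

apply_moves(
  deltas=[
    {"fingers": 60, "delta_pos": [-1, 1, 30], "angular": [0, 0, 0]},
    {"fingers": 60, "delta_pos": [-1, 1, 65], "angular": [0, 0, 0]},
    {"fingers": 60, "delta_pos": [-1, 1, 92], "angular": [0, 0, 0]},
    {"fingers": 60, "delta_pos": [-1, 1, 106], "angular": [0, 0, 0]},
    {"fingers": 60, "delta_pos": [-1, 1, 109], "angular": [0, 0, 0]},
    {"fingers": 60, "delta_pos": [-1, 1, 109], "angular": [0, 0, 0]},
  ],
)

```text
clock: 26.8
tool_pos: [0.4488, 0.0356, 0.0515]
orientation: [179.9, 0.1, -179.9]
force: [0.1, -0.2, 0.6]
opening: 0.0603
gripper_force: 0.0
```

apply_moves(
  deltas=[
    {"fingers": 28, "delta_pos": [0, 0, 0], "angular": [0, 0, 0]},
    {"fingers": 28, "delta_pos": [0, 0, 0], "angular": [0, 0, 0]},
    {"fingers": 28, "delta_pos": [0, 0, 0], "angular": [0, 0, 0]},
    {"fingers": 28, "delta_pos": [0, 0, 0], "angular": [0, 0, 0]},
    {"fingers": 28, "delta_pos": [0, 0, 0], "angular": [0, 0, 0]},
  ],
)

```text
clock: 27.3
tool_pos: [0.4495, 0.0356, 0.0525]
orientation: [179.8, 0.3, -179.9]
force: [-0.3, -1.2, 4.7]
opening: 0.0376
gripper_force: 30.0
```

apply_moves(
  deltas=[
    {"fingers": 28, "delta_pos": [0, 0, -15], "angular": [0, 0, 0]},
    {"fingers": 28, "delta_pos": [0, 0, -50], "angular": [0, 0, 0]},
    {"fingers": 28, "delta_pos": [0, 0, -90], "angular": [0, 0, 0]},
    {"fingers": 28, "delta_pos": [0, 0, -125], "angular": [0, 0, 0]},
    {"fingers": 28, "delta_pos": [0, 0, -137], "angular": [0, 0, 0]},
    {"fingers": 28, "delta_pos": [0, 0, -137], "angular": [0, 0, 0]},
  ],
)

```text
clock: 27.9
tool_pos: [0.449, 0.0355, 0.19]
orientation: [179.7, 0.3, -179.9]
force: [0.3, 0.7, -4.7]
opening: 0.0378
gripper_force: 30.0
```

Run:
```python
from h import *
go([435.8,318.9,188],-105,0)
```

```text
t 27.9 at [449.   35.5 190. ] rpy [ 179.7    0.3 -179.9] q [  30.    0.  -30.   -0.  -60. -120.]
d [ 13.  283.4   3.3] rot [  0.    0.5 -74.9]
```

apply_moves(
  deltas=[
    {"fingers": 28, "delta_pos": [1, 25, 0], "angular": [0, 0, -7]},
    {"fingers": 28, "delta_pos": [3, 62, 0], "angular": [0, 0, -15]},
    {"fingers": 28, "delta_pos": [5, 102, 0], "angular": [0, 0, -23]},
    {"fingers": 28, "delta_pos": [6, 142, 0], "angular": [0, 0, -31]},
    {"fingers": 28, "delta_pos": [8, 182, 0], "angular": [0, 0, -39]},
    {"fingers": 28, "delta_pos": [10, 220, 0], "angular": [0, 0, -47]},
    {"fingers": 28, "delta_pos": [12, 250, 0], "angular": [0, 0, -55]},
    {"fingers": 28, "delta_pos": [13, 270, 0], "angular": [0, 0, -63]},
    {"fingers": 28, "delta_pos": [13, 281, 0], "angular": [0, 0.4, -70]},
    {"fingers": 28, "delta_pos": [13, 283.4, 0], "angular": [0, 0.5, -75]},
  ],
)

```text
clock: 28.9
tool_pos: [0.4341, 0.319, 0.1864]
orientation: [179.7, -0.4, -104.6]
force: [-0.7, -0.7, -4.0]
opening: 0.0372
gripper_force: 30.0
```

apply_moves(
  deltas=[
    {"fingers": 28, "delta_pos": [0, 0, 5], "angular": [0, 0, 0]},
    {"fingers": 28, "delta_pos": [0, 0, 20], "angular": [0, 0, 0]},
    {"fingers": 28, "delta_pos": [0, 0, 32], "angular": [0, 0, 0]},
    {"fingers": 28, "delta_pos": [0, 0, 36], "angular": [0, 0, 0]},
    {"fingers": 28, "delta_pos": [0, 0, 36], "angular": [0, 0, 0]},
  ],
)

```text
clock: 29.4
tool_pos: [0.4347, 0.3175, 0.1524]
orientation: [179.8, -0.3, -105.0]
force: [0.9, 0.1, -2.4]
opening: 0.0372
gripper_force: 30.0
```

Run:
```python
from h import *
go([436,319,99],-105,0)
```

```text
t 29.4 at [434.7 317.5 152.4] rpy [ 179.8   -0.3 -105. ] q [ 57.  12. -22.  -0. -57. -72.]
d [-2.  -1.1 53.4] rot [ 0.2 -0.3 -0. ]
```

apply_moves(
  deltas=[
    {"fingers": 28, "delta_pos": [-1.5, -1, 0], "angular": [0.2, -0.3, 0]},
    {"fingers": 28, "delta_pos": [-1.5, -1, 4], "angular": [0.2, -0.3, 0]},
    {"fingers": 28, "delta_pos": [-1.5, -1, 8], "angular": [0.2, -0.3, 0]},
    {"fingers": 28, "delta_pos": [-1.5, -1, 12], "angular": [0.2, -0.3, 0]},
    {"fingers": 28, "delta_pos": [-1.5, -1, 15], "angular": [0.2, -0.3, 0]},
    {"fingers": 28, "delta_pos": [-1.5, -1, 15], "angular": [0.2, -0.3, 0]},
    {"fingers": 28, "delta_pos": [-1.5, -1, 15], "angular": [0.2, -0.3, 0]},
  ],
)

```text
clock: 30.1
tool_pos: [0.4365, 0.3196, 0.1387]
orientation: [-179.9, 0.1, -104.9]
force: [-0.4, 0.1, -2.8]
opening: 0.0372
gripper_force: 30.0
```

Run:
```python
from h import *
o=ctrl.get_obs();print(o['opening'],o['force'],o['moment'])
go([436,319,99],-105,0)
```

```text
0.03720540676264178 [-0.39463354  0.089884   -2.84672431] [-0.01257024  0.02431554  0.01042225]
t 30.1 at [436.5 319.6 138.7] rpy [-1.799e+02  1.000e-01 -1.049e+02] q [ 57.  12. -23.   0. -54. -72.]
d [ 0.8  0.3 39.7] rot [-0.1  0.1  0.1]
```

Cup_d is 8 mm into cup_c with no contact force. I'll continue.

apply_moves(
  deltas=[
    {"fingers": 28, "delta_pos": [0.5, 0, 8], "angular": [0, 0, 0]},
    {"fingers": 28, "delta_pos": [0.5, 0, 16], "angular": [0, 0, 0]},
    {"fingers": 28, "delta_pos": [0.5, 0, 24], "angular": [0, 0, 0]},
    {"fingers": 28, "delta_pos": [0.5, 0, 31], "angular": [0, 0, 0]},
    {"fingers": 28, "delta_pos": [0.5, 0, 36], "angular": [0, 0, 0]},
    {"fingers": 28, "delta_pos": [0.5, 0, 36], "angular": [0, 0, 0]},
  ],
)

```text
clock: 30.7
tool_pos: [0.436, 0.3187, 0.1017]
orientation: [-180.0, 0.1, -104.9]
force: [-0.7, -0.6, -2.3]
opening: 0.0375
gripper_force: 30.0
```

apply_moves(
  deltas=[
    {"fingers": 28, "delta_pos": [0, 0, 1.5], "angular": [0, 0, 0]},
    {"fingers": 28, "delta_pos": [0, 0, 2.5], "angular": [0, 0, 0]},
    {"fingers": 28, "delta_pos": [0, 0, 2.5], "angular": [0, 0, 0]},
  ],
)

```text
clock: 31.0
tool_pos: [0.4364, 0.3193, 0.1004]
orientation: [-179.9, 0.2, -104.9]
force: [-0.6, -0.0, -3.2]
opening: 0.0374
gripper_force: 30.0
```

apply_moves(
  deltas=[
    {"fingers": 28, "delta_pos": [0, 0, 1], "angular": [0, 0, 0]},
    {"fingers": 28, "delta_pos": [0, 0, 2], "angular": [0, 0, 0]},
    {"fingers": 28, "delta_pos": [0, 0, 2], "angular": [0, 0, 0]},
  ],
)

```text
clock: 31.3
tool_pos: [0.4365, 0.3195, 0.0986]
orientation: [-179.9, 0.2, -104.9]
force: [-0.9, -0.5, -0.4]
opening: 0.0376
gripper_force: 30.0
```

apply_moves(
  deltas=[
    {"fingers": 28, "delta_pos": [0, 0, 0.8], "angular": [0, 0, 0]},
    {"fingers": 28, "delta_pos": [0, 0, 1.5], "angular": [0, 0, 0]},
    {"fingers": 28, "delta_pos": [0, 0, 1.5], "angular": [0, 0, 0]},
  ],
)

```text
clock: 31.6
tool_pos: [0.4369, 0.3198, 0.0985]
orientation: [-179.9, 0.3, -104.9]
force: [-4.0, -2.0, 11.2]
opening: 0.0374
gripper_force: 30.0
```

Seated: it stopped at 98.5 mm, and 98.3 was expected. I'll release, rise and move clear.

apply_moves(
  deltas=[
    {"fingers": 28, "delta_pos": [0, 0, -1.5], "angular": [0, 0, 0]},
    {"fingers": 28, "delta_pos": [0, 0, -1.5], "angular": [0, 0, 0]},
    {"fingers": 48, "delta_pos": [0, 0, -1.5], "angular": [0, 0, 0]},
    {"fingers": 58, "delta_pos": [0, 0, -1.5], "angular": [0, 0, 0]},
    {"fingers": 58, "delta_pos": [0, 0, -1.5], "angular": [0, 0, 0]},
    {"fingers": 58, "delta_pos": [0, 0, -15], "angular": [0, 0, 0]},
    {"fingers": 58, "delta_pos": [0, 0, -45], "angular": [0, 0, 0]},
    {"fingers": 58, "delta_pos": [0, 0, -85], "angular": [0, 0, 0]},
    {"fingers": 58, "delta_pos": [45, 0, -95], "angular": [0, 0, 0]},
    {"fingers": 58, "delta_pos": [95, 0, -95], "angular": [0, 0, 0]},
  ],
)

```text
clock: 32.6
tool_pos: [0.4125, 0.2279, 0.1932]
orientation: [-179.8, 0.3, -104.8]
force: [1.6, -1.5, -0.5]
opening: 0.0576
gripper_force: 0.0
```

apply_moves(
  deltas=[
    {"fingers": 58, "delta_pos": [50, 0, 0], "angular": [0, 0, 0]},
    {"fingers": 58, "delta_pos": [100, 0, 0], "angular": [0, 0, 0]},
    {"fingers": 58, "delta_pos": [150, 0, 0], "angular": [0, 0, 0]},
    {"fingers": 58, "delta_pos": [200, 0, 0], "angular": [0, 0, 0]},
    {"fingers": 58, "delta_pos": [250, 0, 0], "angular": [0, 0, 0]},
    {"fingers": 58, "delta_pos": [300, 0, 0], "angular": [0, 0, 0]},
    {"fingers": 58, "delta_pos": [350, 0, 0], "angular": [0, 0, 0]},
    {"fingers": 58, "delta_pos": [380, 0, 0], "angular": [0, 0, 0]},
    {"fingers": 58, "delta_pos": [380, 0, 0], "angular": [0, 0, 0]},
    {"fingers": 58, "delta_pos": [380, 0, 0], "angular": [0, 0, 0]},
  ],
)

```text
clock: 33.6
tool_pos: [0.3136, -0.1406, 0.1905]
orientation: [-179.9, 0.2, -105.1]
force: [0.5, 0.2, 0.1]
opening: 0.0581
gripper_force: 0.0
```

Run:
```python
from h import *
t=ctrl.snapshot("top")[:,:,::-1]; s=ctrl.snapshot("scene")[:,:,::-1]
cv2.imwrite('pics/f.png',np.vstack([np.hstack([cv2.resize(tile(t,155,210,64,6),(300,300)),cv2.resize(tile(s,420,206,84,6),(300,300))]),np.hstack([cv2.resize(t[60:310,150:480],(396,300)),cv2.resize(s[130:380,170:500],(396,300))])[:,96:696]]))
for n in("top","scene"):
    for nm,r,z in(("a",41.5,66),("b",32.5,80),("c",26,94),("d",19.5,108)):
        P=np.array([[435+r*np.cos(q),318+r*np.sin(q),z] for q in np.linspace(0,6.28,60)])/1000
        u=proj(n,P); print(n,nm,'x',u[:,0].min().round(1),u[:,0].max().round(1),'y',u[:,1].min().round(1),u[:,1].max().round(1))
```

```text
top a x 169.4 206.9 y 227.2 265.7
top b x 170.6 200.4 y 231.1 261.8
top c x 170.7 195.0 y 233.9 258.9
top d x 170.7 189.3 y 236.8 255.9
scene a x 433.5 478.6 y 244.9 276.1
scene b x 439.7 475.5 y 242.7 267.0
scene c x 444.7 473.6 y 239.5 258.9
scene d x 449.8 471.8 y 236.2 250.6
```

View pics/f.png

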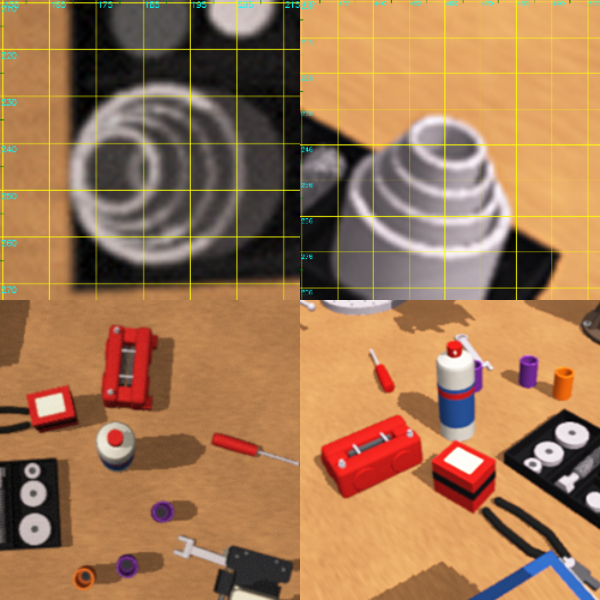

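The picture shows four concentric, evenly stepped rims in the tray pocket, with the d rim at scene (461,243) as predicted. The bystanders haven't moved and the gripper is clear. Handing in.

```bash
python3 -c "
from plant import ctrl
print(ctrl.close_job())"
```

```text
the job is handed in; nothing more can be done
None
```

The tipped cup was stood upright and released, then all four cups were nested mouths up with the largest in its tray pocket; the job was handed in at about 34 s with nothing else visibly moved.

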